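Slide the insert ring home in the router-table plate

ROBOT

A 6-joint arm with a two-finger parallel gripper is mounted at the origin on the work surface. World frame = base frame: x ahead of the robot, y to its left, z up, the work surface at z = 0. Lengths are in m, angles in degrees, forces in N, time in s.
With the tool pointing down it reaches from about 0.325 to 0.775 m from the base axis. Payload 5.5 kg.
Tool frame: the origin (TCP) lies at the centre of the arm's flange, where the gripper is bolted on; the fingertips stand 182 mm ahead of it and the grasp point (between the pads) lies 163 mm ahead of it; z points along the fingers, y is the line along which they close (so a half turn about z gives the same grasp; the last joint's range is limited). The gripper opens to 88 mm and grips with 3 to 60 N. Pads are 20 mm wide; open, the fingers measure 115 mm over their backs; the gripper's body (75 mm by 178 mm) begins 61 mm behind the grasp point.
Start: joints at [-76.53, 5.22, 70.514, -0, 104.267, -3.249], TCP at [0.173, -0.575, 0.405] pointing down, gripper open.
Joint ranges: [-164.24, 164.24], [-49.07, 125.15], [9.68, 141.18], [-86.29, 266.29], [3.28, 154.24], [-151.56, 151.56]. Speed limits (degrees/s): [147.25, 147.25, 172.46, 180, 180, 180].

INTERFACE

Orientations are given as [roll, pitch, yaw] about the fixed x, y, z axes, in that order (R = Rz(yaw) Ry(pitch) Rx(roll)).
In Python, from station import r gives the robot as it stands. The module is installed in compiled form; this text tells all that it offers. Calls block until the motion is done:
- r.reach(position, orientation): joint-space move of the TCP to a pose.
- r.servo_line(position, rotation=None, speed=0.15): straight line of the TCP; rotation=None keeps the orientation; speed is the mean speed in m/s.
- r.move_joints(angles): joint-space move.
- r.let_go() and r.grab(squeeze=None): open the fingers fully, or close them until they stop; squeeze is the grip in N (None keeps the last).
- r.wait(seconds).
- r.inverse_kinematics(position, orientation): joint angles nearest the present ones, or None.
- r.sense(): the state.
- r.snapshot(name): name is "scene" or "top" or "wrist"; returns a dict with "frame" (384x512x3 uint8, red, green, blue), "fx", "fy", "cx", "cy" (pixels), "dist_coeffs" ([k1, k2, p1, p2, k3] as OpenCV has them; the pictures are not rectified), "R" (3x3) and "t" (3): a world point X has camera coordinates R X + t. Camera axes: x right, y down, z forward; pixel columns grow to the right and rows downward; lengths in m; the calibration is good to about 2 mm. A picture is of the moment at which its call begins. There is no depth.
A pose or a line that the arm cannot do raises r.IKError and nothing moves.
- r.hand_in(): hands the job in; it is judged then, once.
The state is a dict: "clock": time; "joints": joint angles; "joint_vel": joint speeds; "joint_torque": joint torques, N m; "tcp_pos": TCP position; "orientation": TCP orientation; "contact_force": force on the tool from outside, world axes, zero at the start; "torque": the same for the moment, N m; "opening": finger opening in m; "gripper_force": force on a finger pad.
Only numpy, scipy, OpenCV 4.12 (cv2) and the standard library are available. Lean on these libraries where they do the work, as an engineer would, in place of code of your own. Each camera call takes 0.05 s, during which the arm holds its last target. There are 200 camera calls.

TASK

Two red insert rings, one with a wide hole and one with a narrow hole, lie on the plate of the router-table top. With the fingertips push the wide-holed ring flat across the plate until it drops into the round recess in the middle of the plate and lies fully home, flush with the plate all round, and leave it there. Do not pick it up or flick it, and leave the narrow-holed ring, the brass bar, the router and the spanner where they are.

Things in the scene. Friction and masses are not known exactly. Their poses are not given: they have to be found in the camera images.
- router_top: Router-table top lying fixed on the bench: grey board 330 (x) by 460 mm (y) on a pine frame. Origin: centre of its underside; upper face 70 mm above it. A bright aluminium plate, 210 (x) by 298 mm (y), lies flush in it, centred at x +20 mm, y 0: board and plate form one smooth level surface. A mitre slot 19 mm wide, 10 mm deep runs along y at x = -125 mm.
- seat (a point): Centre of the floor of the round recess in the plate's middle: x +20, y 0, z 64 mm in router_top's frame, same axes. The recess is 73 mm across and 6 mm deep, square-edged; its floor is a dark ledge 9 mm wide round a 54 mm through hole. A seated ring has its origin here, with 1.5 mm play each way.
- ring_wide: The ring to seat: loose flat red plastic ring, 70 mm outside diameter, 6 mm thick, central hole 32 mm, about 35 g. It lies flat on the plate to one side of the recess (+y or -y). Origin: centre of its underside (70 mm above the bench on the plate, 64 mm when home), z up; its yaw means nothing.
- ring_narrow: The spare ring, to be left alone: same red plastic, 70 mm outside diameter, 6 mm thick, but its central hole is only 12 mm across. It lies loose on the plate on the other side of the recess. Origin at the centre of its underside.
- setup_block: Loose brass set-up bar, 12.7 x 80 x 12.7 mm (long along its y), lying on the far (+x) strip of the board. Origin at the centre of its underside. Leave alone.
- palm_router: Cordless palm router standing on its 85 mm square base on the bench beside the top, about 206 mm tall, 80 mm wide, 1.5 kg. Origin at the centre of its underside. Leave alone.
- spanner: Steel collet spanner 140 mm long lying loose on the bench beside the top, on its +y side. Origin near the middle of its underside, jaw towards its +x. Leave alone.
- pin_top (a point): Top of a fixed brass starting pin, 8 mm thick with a 14 mm collar, standing 28 mm above the plate, 77 mm to the +x side of the recess's centre.

How it is judged:
By the outcome, as a careful person would: the job done as asked, in the order asked, and still so for the second after the job is handed in, with the robot touching nothing.
It also fails if it takes over 35 s, if anything falls off the work surface, if the arm or the gripper's body presses on something with over 40 N, if the wrist force passes 120 N, or if a joint passes its speed limit or range.

## Working session

There is one attempt and no reset: what is moved stays moved. The work goes in short steps, each a Python script; the robot and the scene stay as the last script left them, time stands still between calls to the robot, and variables do not carry over. Pictures are saved under pics/ and viewed, at most 10 in all, crops included, and the job is handed in when it is done.

```bash
mkdir -p pics
python3 - <<'E'
from station import r
import cv2,pickle
d={}
for n in("top","scene"):
    s=r.snapshot(n); d[n]=s
    cv2.imwrite(f"pics/{n}0.png",cv2.resize(s["frame"][:,:,::-1],(800,600),interpolation=cv2.INTER_CUBIC))
pickle.dump(d,open("d.pkl","wb"))
print(r.sense()["clock"])
E
```

```text
0.1
```

View pics/top0.png

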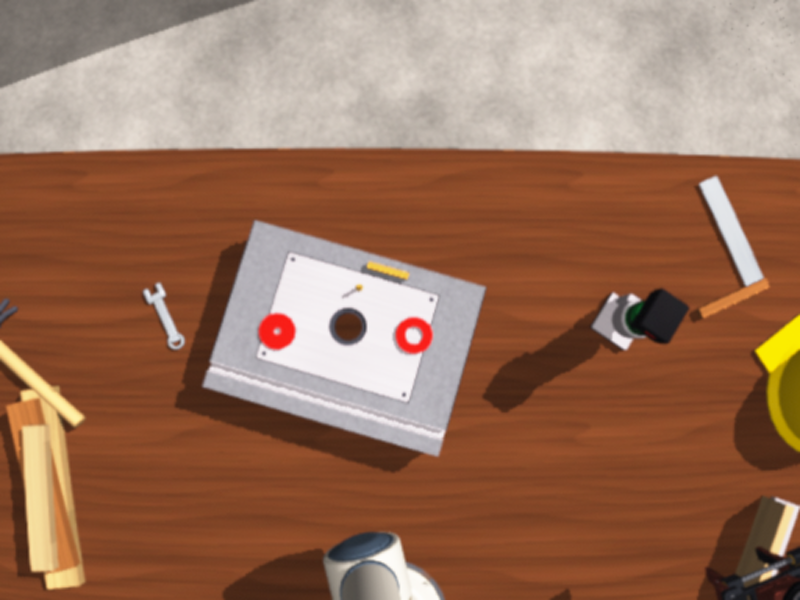

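View pics/scene0.png

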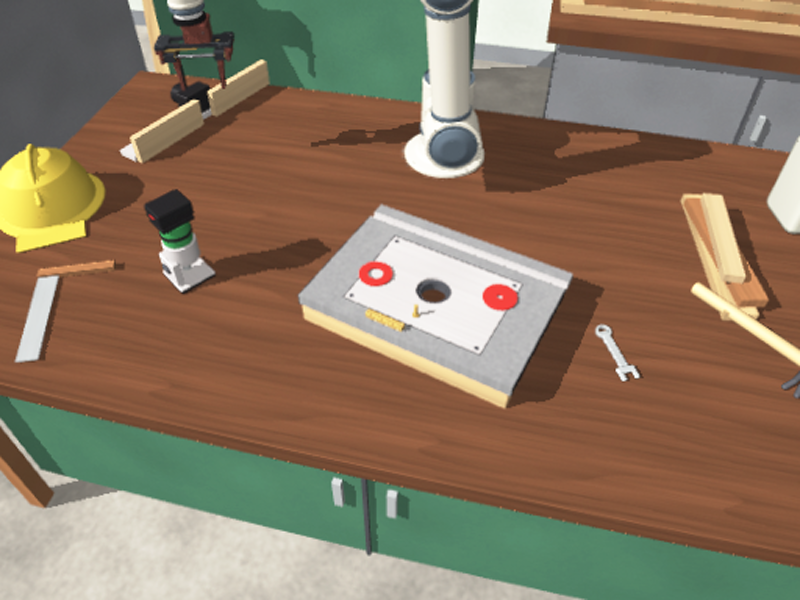

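The top view (800x600) shows the wide ring at (413,335), the recess at (348,327), the narrow ring at (277,331) and the pin at (359,288). I'll convert these to world positions, then move above the plate for a wrist view.

```bash
cat > h.py <<'E'
import numpy as np,cv2
def w(s,p,z,scale=0.64):
    p=(np.array(p,float)+.5)*scale-.5
    K=np.array([[s["fx"],0,s["cx"]],[0,s["fy"],s["cy"]],[0,0,1]])
    u=cv2.undistortPoints(p.reshape(1,1,2),K,np.array(s["dist_coeffs"])).ravel()
    R=np.array(s["R"]);t=np.array(s["t"]);c=-R.T@t;d=R.T@np.array([u[0],u[1],1])
    return c+d*(z-c[2])/d[2]
E
python3 - <<'E'
import pickle,numpy as np
from h import *
from station import r
s=pickle.load(open("d.pkl","rb"))["top"]
np.set_printoptions(precision=4,suppress=True)
a=w(s,(348,327),.07);b=w(s,(413.5,335.5),.076)
for n,p in dict(wide=(413.5,335.5),nar=(277,331),c1=(255,221),c2=(485,288),c3=(439,456),c4=(203,387)).items(): print(n,w(s,p,.073))
print("seat",a)
e=w(s,(255,221),.07)-w(s,(485,288),.07); yaw=np.degrees(np.arctan2(-e[0],e[1]));print("top yaw",yaw)
print(r.sense()["orientation"])
m=(a+b)/2; 
for q in np.arange(-180,181,30):
    j=r.inverse_kinematics([m[0],m[1],.42],[180,0,q]); print(q,None if j is None else np.round(j,0))
E
```

```text
wide [ 0.5564 -0.0454  0.073 ]
nar [0.5645 0.2114 0.073 ]
c1 [0.7751 0.2581 0.073 ]
c2 [ 0.6464 -0.1817  0.073 ]
c3 [ 0.3323 -0.0924  0.073 ]
c4 [0.459  0.3499 0.073 ]
seat [0.5724 0.0779 0.07  ]
top yaw -16.312567584383427
[-179.9      -0.0033   16.7177]
-180 [ -2.  -0.  74.   0. 106. -92.]
-150 [  -2.   -0.   74.    0.  106. -122.]
-120 None
-90 None
-60 [ -2.  -0.  74.  -0. 106. 148.]
-30 [ -2.  -0.  74.  -0. 106. 118.]
0 [ -2.  -0.  74.  -0. 106.  88.]
30 [ -2.  -0.  74.  -0. 106.  58.]
60 [ -2.  -0.  74.  -0. 106.  28.]
90 [ -2.  -0.  74.  -0. 106.  -2.]
120 [ -2.  -0.  74.   0. 106. -32.]
150 [ -2.  -0.  74.   0. 106. -62.]
180 [ -2.  -0.  74.   0. 106. -92.]
```

Run:
```python
from station import r
import cv2,pickle
r.reach([.51,.017,.40],[180,0,82.5])
s=r.snapshot("wrist");pickle.dump(s,open("w1.pkl","wb"))
cv2.imwrite("pics/w1.png",cv2.resize(s["frame"][:,:,::-1],(800,600),interpolation=cv2.INTER_CUBIC))
print(r.sense()["clock"],r.sense()["tcp_pos"],s["R"],s["t"])
```

```text
2.5667 [0.51009586 0.01627238 0.39996187] [[ 9.91344166e-01 -1.31287470e-01 -5.86748166e-04]
 [-1.25924927e-01 -9.52097314e-01  2.78663986e-01]
 [-3.71437311e-02 -2.76178031e-01 -9.60388483e-01]] [-0.50255458  0.04663569  0.40954754]
```

View pics/w1.png

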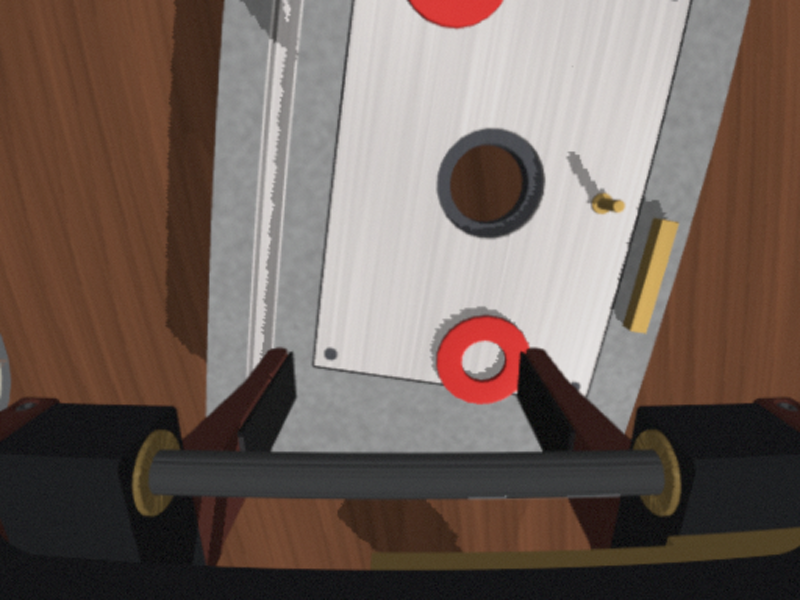

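The wrist view shows the recess centred at (491,183) and the wide ring's hole at (483,360). The +toolY finger is on the right. I'll lower that finger above the hole and check its position.

Run:
```python
from station import r
import cv2,pickle,numpy as np
from h import *
s=pickle.load(open("w1.pkl","rb"))
seat=w(s,(491,183),.07);ring=w(s,(483,360),.076)
u=(seat-ring)[:2];L=np.linalg.norm(u);u/=L;q=np.degrees(np.arctan2(u[1],u[0]))
ty=np.array([u[1],-u[0]])
print(seat,ring,L,q)
pickle.dump((seat,ring,u,q,ty,L),open("g.pkl","wb"))
p=ring[:2]-.0508*ty
r.reach([*p,.182+.095],[180,0,q])
s=r.snapshot("wrist");pickle.dump(s,open("w2.pkl","wb"))
cv2.imwrite("pics/w2.png",cv2.resize(s["frame"][:,:,::-1],(800,600),interpolation=cv2.INTER_CUBIC))
x=r.sense();print(x["clock"],x["tcp_pos"],p,x["contact_force"],x["opening"])
```

```text
[0.57439516 0.07760863 0.07      ] [ 0.55738814 -0.04616736  0.076     ] 0.12493891426743732 82.17645729307078
3.2167 [ 0.50766855 -0.03911606  0.27944574] [ 0.50706099 -0.03925232] [1.13415363 0.47707427 0.38198126] 0.08741111098597833
```

View pics/w2.png

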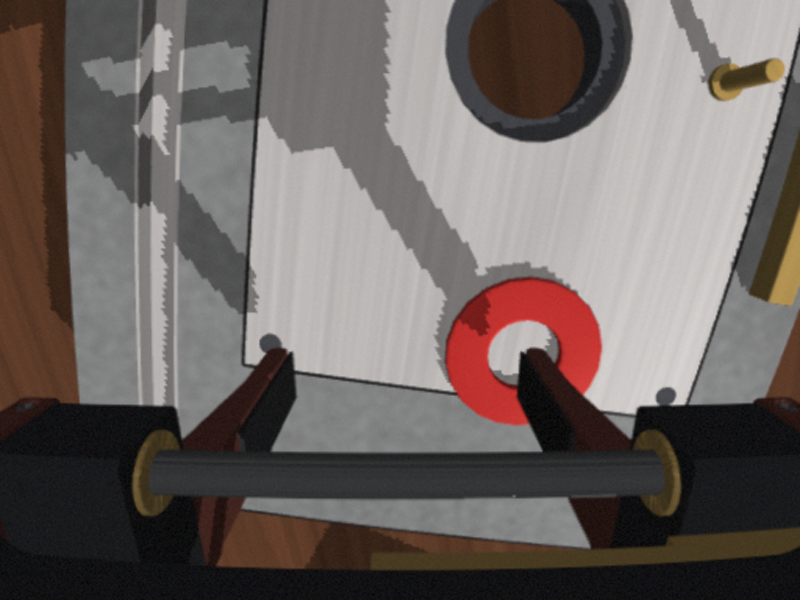

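The finger's front edge shows at about (520–548, 350), over the hole at about (524,352). I'll project its actual geometry to get the tip's extents and check the clearance.

Run:
```python
import pickle,numpy as np
from h import *
s=pickle.load(open("w2.pkl","rb"));seat,ring,u,q,ty,L=pickle.load(open("g.pkl","rb"))
tcp=np.array([.50767,-.03912]);z=.27945-.182
for px in((520,351),(548,351),(291,351),(270,351)):
    d=w(s,px,z)[:2]-tcp; print(px,"toolx %.4f tooly %.4f"%(d@u,d@ty))
h=w(s,(524.5,352),.076)
print(h,ring, w(s,(539,47),.07),seat)
```

```text
(520, 351) toolx 0.0097 tooly 0.0428
(548, 351) toolx 0.0096 tooly 0.0537
(291, 351) toolx 0.0097 tooly -0.0452
(270, 351) toolx 0.0097 tooly -0.0534
[ 0.55786159 -0.04559112  0.076     ] [ 0.55738814 -0.04616736  0.076     ] [0.57382508 0.07581558 0.07      ] [0.57439516 0.07760863 0.07      ]
```

Run:
```python
from station import r
import cv2,pickle,numpy as np
from h import *
seat,ring,u,q,ty,L=pickle.load(open("g.pkl","rb"))
ring=np.array([.5576,-.0459]);p=ring-.0487*ty
def st(n):
    x=r.sense();f=np.round(x["contact_force"],1);e=(np.array(x["tcp_pos"])[:2]-p);print(n,round(x["clock"],2),"along %.4f lat %.4f z %.4f"%(e@u,e@ty,x["tcp_pos"][2]-.182),f)
r.servo_line([*p,.277],[180,0,q],.1)
r.servo_line([*p,.254],speed=.04);st("down")
d=seat[:2]-ring; L=np.linalg.norm(d);v=d/L
for k in(-.015,-.004,0,.003,.005,.007):
    r.servo_line([*(p+v*(L+k)),.254],speed=.06 if k<-.01 else .03);st(k)
s=r.snapshot("wrist");pickle.dump(s,open("w3.pkl","wb"))
cv2.imwrite("pics/w3.png",cv2.resize(s["frame"][:,:,::-1],(800,600),interpolation=cv2.INTER_CUBIC))
```

```text
down 4.19 along -0.0000 lat 0.0000 z 0.0720 [-0.   0.2  0.2]
-0.015 6.17 along 0.1095 lat -0.0001 z 0.0720 [-0.3 -0.8 -0.7]
-0.004 6.68 along 0.1209 lat -0.0002 z 0.0720 [1.8 0.1 0.2]
0 6.97 along 0.1248 lat -0.0002 z 0.0720 [-0.   0.5 -0.2]
0.003 7.22 along 0.1278 lat -0.0002 z 0.0720 [-0.  -0.7 -0.1]
0.005 7.47 along 0.1297 lat -0.0002 z 0.0721 [ 0.5 -0.5  1.2]
0.007 7.72 along 0.1317 lat -0.0002 z 0.0720 [0.1 0.6 0.8]
```

View pics/w3.png

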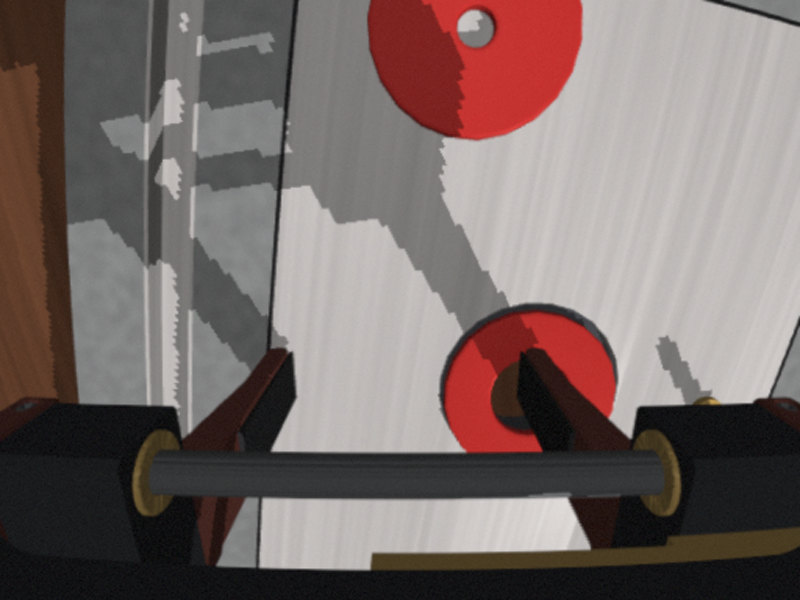

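The ring appears to be in the recess, with a thin dark gap on its far side at (530,305). I'll lift off and check from above.

Run:
```python
from station import r
import cv2,pickle,numpy as np
seat,ring,u,q,ty,L=pickle.load(open("g.pkl","rb"))
x=r.sense()["tcp_pos"]
r.servo_line([x[0],x[1],.30],speed=.08)
c=seat[:2]-.09*u
r.reach([*c,.33],[180,0,q])
s=r.snapshot("wrist");pickle.dump(s,open("w4.pkl","wb"))
print(r.sense()["clock"])
from h import *
K=np.array([[s["fx"],0,s["cx"]],[0,s["fy"],s["cy"]],[0,0,1]])
pt,_=cv2.projectPoints(np.array([[*seat[:2],.07]]),cv2.Rodrigues(np.array(s["R"]))[0],np.array(s["t"]),K,np.array(s["dist_coeffs"]))
a,b=pt.ravel().astype(int);print(a,b)
a0=max(a-70,0);b0=max(b-52,0)
cv2.imwrite("pics/w4.png",cv2.resize(s["frame"][b0:b0+105,a0:a0+140,::-1],(800,600),interpolation=cv2.INTER_CUBIC))
```

```text
9.0667
261 91
```

View pics/w4.png

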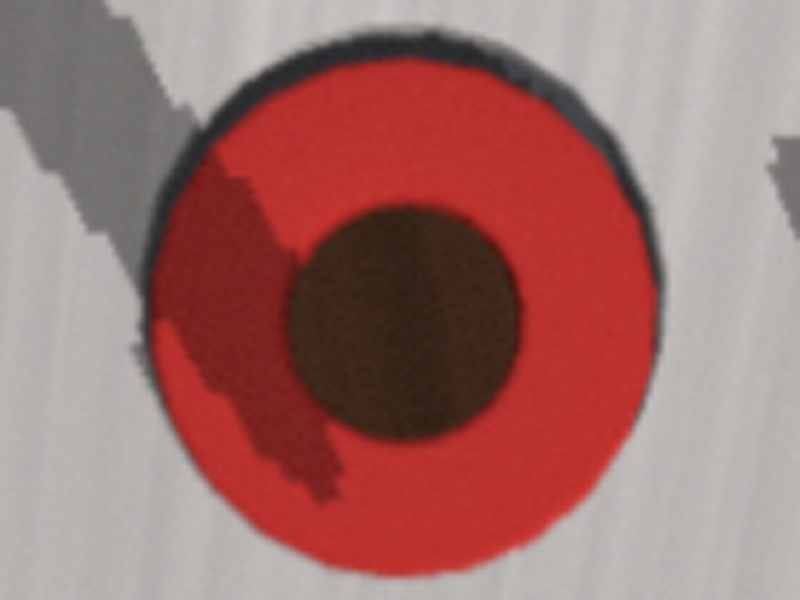

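The near side of the ring may be resting on the rim, since the gap at the top (404,30–57) looks large. I'll measure it.

Run:
```python
import pickle,numpy as np
from h import *
s=pickle.load(open("w4.pkl","rb"));seat,ring,u,q,ty,L=pickle.load(open("g.pkl","rb"))
f=s["frame"].astype(int);m=((f[...,0]>80)&(f[...,1]<90)&(f[...,0]>2*f[...,1])).astype(np.uint8)
n,l,stt,ce=cv2.connectedComponentsWithStats(m)
i=l[91-38,261];print(i,stt[i])
for z in(.07,.076):
  c=cv2.findContours((l==i).astype(np.uint8),cv2.RETR_CCOMP,cv2.CHAIN_APPROX_NONE)[0]
  for k in c:
    if len(k)<40: continue
    P=np.array([w(s,p,z,1.)[:2]-seat[:2] for p in k[:,0]]);P=np.c_[P@u,P@ty]*1000
    e=cv2.fitEllipse(P.astype(np.float32));print(z,np.round(e[0],2),np.round(e[1],2),round(e[2]),"u",P[:,0].min().round(1),P[:,0].max().round(1),"y",P[:,1].min().round(1),P[:,1].max().round(1))
a0,b0=191,39
for p in((404,30),(404,55),(143,300),(663,290),(404,577)):
    x=w(s,((p[0]+.5)*.175-.5+a0,(p[1]+.5)*.175-.5+b0),.07,1.)[:2]-seat[:2];print(p,"u %.1f y %.1f"%(x@u*1e3,x@ty*1e3))
```

```text
1 [ 217   49   89   91 5008]
0.07 [-3.03  0.05] [68.24 69.16] 174 u -37.5 31.0 y -35.0 34.8
0.07 [-3.29  0.05] [30.96 33.  ] 172 u -19.2 12.8 y -16.7 16.6
0.076 [-3.33  0.03] [66.52 67.42] 174 u -37.0 29.9 y -34.1 33.9
0.076 [-3.58  0.04] [30.18 32.17] 172 u -19.1 12.1 y -16.3 16.2
(404, 30) u 34.7 y 0.2
(404, 55) u 31.6 y 0.2
(143, 300) u 0.1 y -35.8
(663, 290) u 1.4 y 35.9
(404, 577) u -38.0 y 0.2
```

Measured at plate level the ring is flat, centred, and offset 1.3 mm toward the near wall, which fits a seated ring. I'll confirm by lightly touching the rear and front of the ring with closed fingertips.

Run:
```python
from station import r
import cv2,numpy as np,pickle
seat,ring,u,q,ty,L=pickle.load(open("g.pkl","rb"))
r.grab(5)
for k in(-.025,.019):
    c=seat[:2]+u*k
    r.reach([*c,.182+.085],[180,0,q]);r.servo_line([*c,.182+.079],speed=.06)
    f0=r.sense()["contact_force"][2]
    for z in np.arange(.078,.0692,-.001):
        r.servo_line([*c,.182+z],speed=.02);f=r.sense()["contact_force"][2]-f0
        print(k,round(z,4),round(f,1),round(r.sense()["clock"],1))
        if f>6: break
    r.servo_line([*c,.182+.085],speed=.08)
r.servo_line([*(seat[:2]-.09*u),.33],speed=.2)
s=r.snapshot("wrist")
cv2.imwrite("pics/w5.png",cv2.resize(s["frame"][:,:,::-1],(800,600),interpolation=cv2.INTER_CUBIC))
print(r.sense()["clock"])
```

```text
-0.025 0.078 0.8 11.4
-0.025 0.077 1.2 11.6
-0.025 0.076 2.3 11.9
-0.025 0.075 6.4 12.1
0.019 0.078 0.7 13.2
0.019 0.077 -0.2 13.4
0.019 0.076 -0.1 13.7
0.019 0.075 -0.8 13.9
0.019 0.074 0.3 14.2
0.019 0.073 -0.5 14.4
0.019 0.072 0.1 14.7
0.019 0.071 3.4 14.9
0.019 0.07 8.0 15.2
16.3583
```

View pics/w5.png

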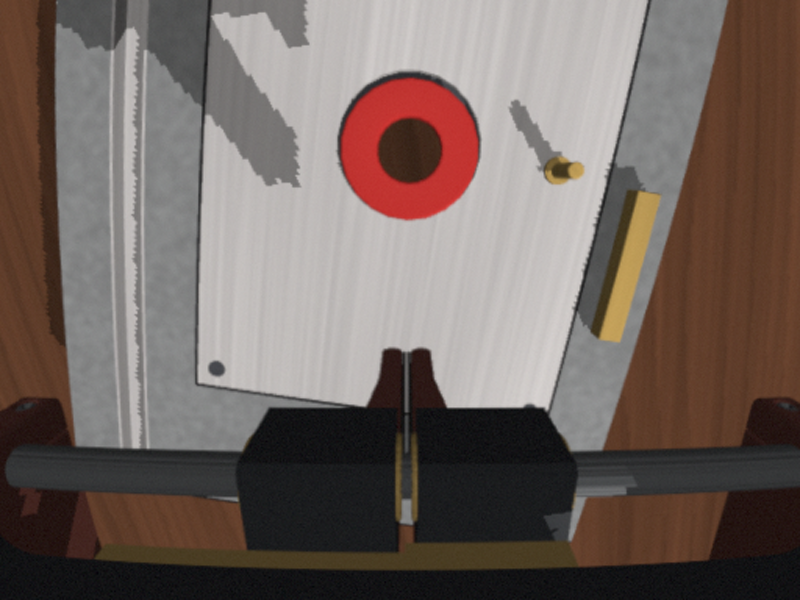

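The probe shows the rear still rides on the rim: contact at about 76 mm there, against 71 mm at the front. I'll nudge the ring forward from behind with the closed fingertips, then probe again.

Run:
```python
from station import r
import cv2,numpy as np,pickle
seat,ring,u,q,ty,L=pickle.load(open("g.pkl","rb"))
P=lambda k,z:[*(seat[:2]+u*k),.182+z]
r.reach(P(-.058,.085),[180,0,q]);r.servo_line(P(-.058,.0712),speed=.06)
f0=np.array(r.sense()["contact_force"])
for k in(-.050,-.048,-.047,-.046,-.045,-.044,-.043):
    r.servo_line(P(k,.0712),speed=.03);x=r.sense();f=np.array(x["contact_force"])-f0
    print(k,np.round([f[:2]@u,f[2]],1),round(x["clock"],1))
    if abs(f[:2]@u)>15:break
r.servo_line(P(-.05,.085),speed=.08)
for k in(-.024,):
    r.servo_line(P(k,.079),speed=.1)
    f0=r.sense()["contact_force"][2]
    for z in(.0765,.0755,.0745,.073,.072,.071,.070):
        r.servo_line(P(k,z),speed=.03);f=r.sense()["contact_force"][2]-f0
        print(k,round(z,4),round(f,1))
        if f>6: break
    r.servo_line(P(k,.085),speed=.1)
r.servo_line(P(-.09,.148),speed=.25)
s=r.snapshot("wrist");pickle.dump(s,open("w6.pkl","wb"))
cv2.imwrite("pics/w6.png",cv2.resize(s["frame"][39:144,191:331,::-1],(800,600),interpolation=cv2.INTER_CUBIC))
print(r.sense()["clock"])
```

```text
-0.05 [-0.8  0.4] 17.5
-0.048 [0.  0.1] 17.8
-0.047 [1.3 0.1] 18.0
-0.046 [ 1.  -0.3] 18.3
-0.045 [-0.2 -0.3] 18.5
-0.044 [-0.1 -0.2] 18.8
-0.043 [-0.   0.5] 19.0
-0.024 0.0765 0.1
-0.024 0.0755 -1.2
-0.024 0.0745 -1.1
-0.024 0.073 -1.2
-0.024 0.072 -0.5
-0.024 0.071 -1.3
-0.024 0.07 0.7
22.4167
```

View pics/w6.png

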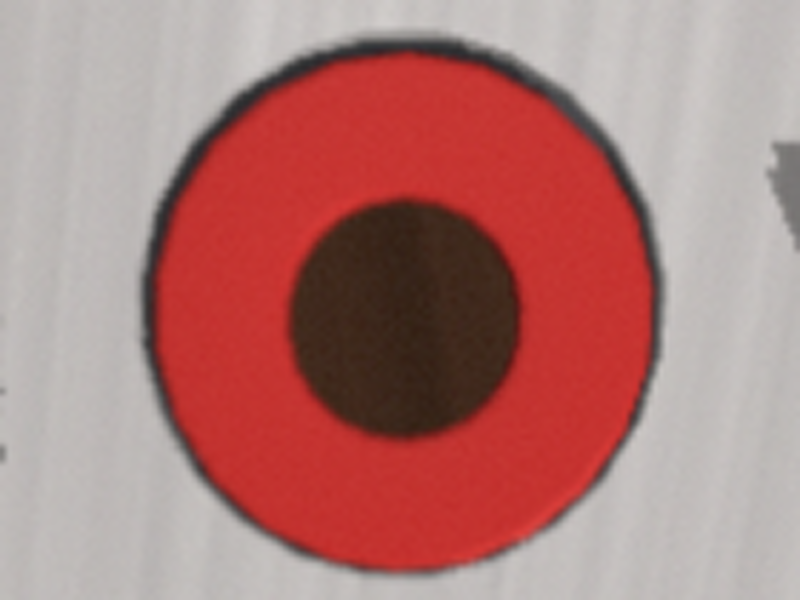

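The rear has dropped: the probe meets nothing above 70 mm, and a thin dark gap now runs all round the ring.

```bash
python3 -c "
from station import r
r.wait(.3);print(r.hand_in())"
```

```text
the job is handed in; nothing more can be done
None
```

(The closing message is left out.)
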